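# Press a bush home with the ratchet clamp and let it go

### The arm

A 6-joint arm with a two-finger parallel gripper is mounted at the origin on the work surface. World frame = base frame: x ahead of the robot, y to its left, z up, the work surface at z = 0. Lengths are in m, angles in rad, forces in N, time in s.
With the tool pointing down it reaches from about 0.3 to 0.875 m from the base axis. Payload 6.4 kg.
Tool frame: the origin (TCP) lies on the front face of the gripper's body, between the roots of the fingers; the fingertips stand 73 mm ahead of it and the grasp point (between the pads) lies ctrl.pinch_z ahead of it (ctrl.pinch_z is the distance from the TCP to the grasp point, in m); z points along the fingers, x is the direction in which the jaws open and shut, and the axes are right-handed (so a half turn about z gives the same grasp; the last joint's range is limited). The gripper opens to 85 mm and grips with 20 to 120 N. Pads are 22 mm wide; open, the fingers measure 114 mm over their backs; the gripper's body (76 mm by 85 mm) begins 54 mm behind the grasp point. The pads swing forward as they close: fully open they stand 13 mm farther back than shut.
Start: joints at [-1.491, 0.181, 1.607, -0, 1.354, -0.206], TCP at [0.162, -0.552, 0.304] pointing down, gripper open.
Joint ranges: [-2.99, 2.99], [-0.89, 2.07], [0.3, 2.58], [-1.14, 4.28], [0, 2.63], [-3.12, 3.12]. Speed limits (rad/s): [2.57, 2.57, 3.01, 3.14, 3.14, 3.14].

### API

Orientations are given as a unit quaternion [w, x, y, z].
In Python, from bench import ctrl gives the robot as it stands.
- The arm moves only by the tool move_arm, never from a script. Its argument "rows" is text: rows parted by semicolons, each of 7 numbers parted by spaces: the shift along the tool's x, y, z in cm, then the turn, a rotation vector about the tool's x, y, z in degrees, then the opening, from 0 (shut) to 1 (fully open). In form: x y z rx ry rz grip; .... A call has 1 to 20 rows; each row shifts and turns the commanded pose from where the row before left it, along the tool's axes as they then stand; what a row does not reach is not made up. A row lasts 1/10 s, in which the tool goes at most 50 mm and 8.59 degrees, less where a joint would pass 70% of its speed; a pose out of reach is approached as far as the arm can. A call with a gripper value outside its range is refused whole. The fingers move at their own pace and stop on an object; the grip force is fixed at half the most. Time passes only in rows, so rows that do not move let the fingers close. It gives the time, the measured TCP pose, the force and the opening at its end, in the units of the state.
- ctrl.get_obs(): the state, without advancing time (a new reading comes with each control period).
- ctrl.camera(name): name is "side" or "top" or "wrist"; returns a dict with "color" (384x512x3 uint8, blue, green, red), "fx", "fy", "cx", "cy" (pixels), "rvec" (rotation vector, rad) and "tvec" (3), from world to camera coordinates, as OpenCV has them. Camera axes: x right, y down, z forward; pixel columns grow to the right and rows downward; lengths in m; the calibration is good to about 2 mm. A picture is of the moment at which its call begins. There is no depth.
- ctrl.hand_in(): hands the job in, once; it reports no verdict.
Trained networks look in the newest picture that a camera, given by its name, has taken for a name from the list of things; names that differ only in an ending like _2 or _b are one class to them, and where a whole thing is asked for, a point or a joint stands for the part that bears it (a point fixed in the world has none). Each returns a list of dicts, best first, with "confidence" (0 to 1); they miss things now and then, are a little off and sometimes report something else, mostly with a low value. They report only what shows in the picture. A call takes as long as a camera call. They do not tell look-alikes from the thing itself.
- ctrl.look_for(camera, query): "bbox" ([left, top, right, bottom] in pixels, round what is visible of it).
- ctrl.trace(camera, query): "region" (384x512 bool, what is visible of it) and "bbox" ([left, top, right, bottom] in pixels, round what is visible of it).
The state is a dict: "time_s": time; "q": joint angles; "dq": joint speeds; "joint_efforts": joint torques, N m; "eef_pos": TCP position; "eef_rot": TCP orientation; "wrist_force": force on the tool from outside, world axes, zero at the start; "torque": the same for the moment, N m; "opening": opening from 0.0 (shut) to 1.0 (fully open).
Only numpy, scipy, OpenCV 4.12 (cv2) and the standard library are available. Lean on these libraries where they do the work, as an engineer would, in place of code of your own. Each camera call takes 0.05 s, during which the arm holds its last target.

### The job

Use the ratchet clamp held in the vise as a press: pump its orange trigger, letting it all the way up between strokes, until the brass bush is fully home, flush with the wheel; when the trigger turns firm, hold that moderate squeeze for a moment to seat the bush, but no harder, because the wheel cracks easily. Then press the red release until the upper jaw has sprung all the way up, leaving the finished wheel standing on the lower pad. Work only with the trigger and the release: do not push on the upper jaw, the bush or the wheel, and leave everything else on the desk where it lies.

Things in the scene. Friction and masses are not known exactly. Their poses are not given: they have to be found in the camera images.
- vise: green cast-iron vise on a foot clamped to the desk's far edge; does not move during the job. Origin at desk height on its swivel axis; z up, y along the jaws (62 mm long, top at 118 mm), x across them. The jaws hold a ratchet bar clamp by its handle, so that the clamp is a small upright press. Nothing of it is higher than 241 mm
- clamp: the clamp's fixed part, same origin and axes as the vise: black pistol handle held in the vise, pointing to -y and ending at y = -90 mm; blue head at y = 35 to 85 mm, top at 150 mm, with a spring-loaded toothed steel bar running upright through it at y = 60 mm. Both jaws reach out to +y from the bar; trigger and release lie on the handle's side
- trigger_pad (a point): where to push on the orange trigger: middle of its upper face, at about x 0, y -43, z 176 mm in the vise's frame at rest. The trigger is a bar 20 mm wide and 110 mm long lying above the handle. Pushed all the way down, this point sinks 38 mm and shifts 7 mm to -y, until the trigger stops hard. It springs back up when let go
- trigger: the orange trigger. Origin on its pivot inside the head, 130 mm from the trigger pad; hinge axis x; at rest it rises by 0.30 rad towards its free end. The first 10 to 14 mm of each stroke are idle. A full stroke draws the upper jaw down by one 5 mm tooth and up to 1 mm over; the ratchet keeps the tooth while the trigger is let all the way up for the next stroke
- release_tab (a point): where to press on the red release tab: its upper face, at about x 0, y 4, z 179 mm in the vise's frame, above the root of the trigger. The tab is 18 mm wide and 46 mm long and goes straight down 7 mm to a stop, with 2 to 7 N. Kept down past 6 mm for half a second, with the trigger let up, it frees the bar, and the coil spring pushes the upper jaw all the way up
- jaw: the moving upper jaw: blue arm on the toothed bar, carrying a 24 mm round black rubber pad on a screw. Origin under the arm, on the axis of that pad, z up. The screw is set differently each time: the pad's underside lies 4 to 9 mm below the origin, so the bush can come home anywhere in a stroke. It slides straight up and down; fully up it is 55 mm above the lower pad, at the start 35 to 45 mm above it
- lower_pad (a point): top centre of the round black rubber pad on the fixed lower jaw, at x 0, y 112, z 150 mm in the vise's frame
- wheel: idler wheel of a tape deck: cream moulding with a black rubber rim, 44 mm across, 16 mm high, standing loose on the lower pad under the upper jaw. Origin at the centre of its underside, z up. Brittle: it cracks when squeezed with more than 75 N, which takes about 20 N on the trigger pad
- bush_top (a point): top centre of the brass bush, 14 mm across, started in the wheel's bore, 6 to 7.5 mm proud; home when flush (16 mm above the wheel's origin). Push on the trigger pad: 3 to 6 N with the jaw free, 8 to 10 N while the bush goes in. Once home the trigger turns firm: 2 to 3 N more per mm, hold 13 to 15 N a moment to seat it (under 12 N is too little). Short of a full stroke the jaw gains no tooth
- pliers: bent-nose steel pliers with yellow grips, 170 mm long, lying flat. Not part of the job
- chip_tube: translucent pink chip tube, 270 x 13 x 9 mm, lying flat. Not part of the job
- magnifier: round glass magnifier in a 70 mm brass ring with a dark wooden handle, lying flat. Not part of the job
- probe: black multimeter probe, 120 mm, lying flat. Not part of the job
- screwdriver: red-handled screwdriver, 170 mm, lying flat. Not part of the job
- bush_tray: open grey tray, 86 x 66 x 22 mm, with spare brass bushes. Not part of the job
- done_wheel: an idler wheel that is already finished (cream, black rim, 44 mm across, 16 mm high), lying on the desk. Not part of the job
Not all that is in view belongs to the job. What is shaped like the wheel but purple or turquoise is not meant.

How it is judged:
By the outcome, as a careful person would: the job done as asked, in the order asked, and still so for the second after the job is handed in, with the robot touching nothing.
It also fails if it takes over 67 s, if anything falls off the work surface, if the arm or the gripper's body presses on something with over 40 N, if the wrist force passes 120 N, or if a joint passes its speed limit or range.

## Working session

There is one attempt and no reset: what is moved stays moved. The work goes in short steps, Python scripts to look and compute and a tool call to move; the robot and the scene stay as the last step left them, time stands still between calls to the robot, and variables do not carry over. Pictures are saved under pics/ and viewed, and the job is handed in when it is done.

Besides the shell and the picture viewer there is one more tool, called as name(argument=value, ...) on one line, values as JSON. move_arm: Moves the arm, as the interface text tells. Its arguments: {"type":"object","properties":{"rows":{"type":"string"}},"required":["rows"]}

```bash
mkdir -p pics; ls
python3 - <<'E'
from bench import ctrl
import cv2
o=ctrl.get_obs();print(o, ctrl.pinch_z)
for n in("side","top","wrist"):
    c=ctrl.camera(n);cv2.imwrite(f"pics/{n}0.png",c["color"]);print(n,c["fx"],c["cx"],c["cy"],c["rvec"],c["tvec"])
    for q in("vise","clamp","trigger","trigger_pad","release_tab","jaw","lower_pad","wheel","bush_top"):
        print(q,[(round(d["confidence"],2),d["bbox"]) for d in ctrl.look_for(n,q)[:3]])
E
```

```text
pics
{'time_s': 0.0, 'q': array([-1.49128697e+00,  1.81524666e-01,  1.60800422e+00, -2.08524462e-05,
        1.35379172e+00, -2.06321273e-01]), 'dq': array([ 8.06174397e-04, -1.09324532e-03, -1.32417703e-03, -2.02401430e-05,
       -1.95502218e-03,  5.37974456e-04]), 'joint_efforts': array([ 8.13587167e-05, -4.44881415e+01, -3.51334798e+01, -3.70401103e-04,
        9.10475152e-03,  3.88617411e-05]), 'eef_pos': array([ 0.16208948, -0.55123808,  0.30299508]), 'eef_rot': array([-6.41680519e-04,  8.00611592e-01, -5.99183054e-01, -5.78627210e-04]), 'wrist_force': array([-0.07714888,  0.61162395, -0.16156933]), 'torque': array([-0.01543583,  0.00229268, -0.02216536]), 'opening': 0.997958870669553} 0.0539
side 430.27950711893993 244.81337289099932 191.67276278376352 [ 0.28311831 -2.75965251  1.32559959] [0.50159834 0.19195662 1.11129878]
vise [(0.68, [149.0, 176.7, 226.9, 252.4])]
clamp [(0.76, [167.0, 179.9, 212.9, 252.6]), (0.46, [190.3, 194.1, 199.7, 208.9])]
trigger [(0.8, [191.6, 180.5, 207.8, 216.4]), (0.7, [258.1, 234.3, 277.1, 285.3])]
trigger_pad [(0.79, [191.6, 177.5, 212.7, 214.3
[... 560 characters left out ...]
69.2, 159.3])]
trigger [(0.65, [224.6, 144.8, 264.5, 151.1])]
trigger_pad [(0.78, [222.0, 145.9, 263.4, 150.6]), (0.26, [179.8, 127.7, 269.7, 166.2])]
release_tab [(0.64, [181.4, 129.8, 216.3, 149.8]), (0.45, [218.6, 136.3, 233.7, 154.8])]
jaw [(0.75, [181.2, 128.7, 217.3, 150.3])]
lower_pad [(0.98, [182.5, 126.5, 269.3, 164.9])]
wheel [(0.74, [156.7, 152.5, 172.5, 165.3]), (0.68, [183.6, 143.6, 202.5, 149.4]), (0.62, [199.1, 186.4, 212.5, 201.9])]
bush_top []
wrist 272.860840565717 252.22145298301956 193.63534205727254 [-2.33859772  1.74822722  0.2333186 ] [-0.57474599 -0.0343046   0.37783214]
vise []
clamp []
trigger []
trigger_pad []
release_tab []
jaw []
lower_pad []
wheel []
bush_top []
```

Run:
```python
import cv2
for n,(a,b,c,d) in {"side":(130,150,290,270),"top":(150,95,310,215)}.items():
    i=cv2.imread(f"pics/{n}0.png")[b:d,a:c];cv2.imwrite(f"pics/{n}0c.png",cv2.resize(i,None,fx=5,fy=5,interpolation=cv2.INTER_CUBIC))
```

```text
(no output)
```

View pics/side0.png

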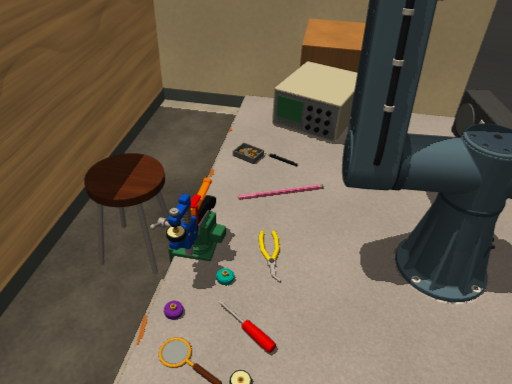

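View pics/top0.png

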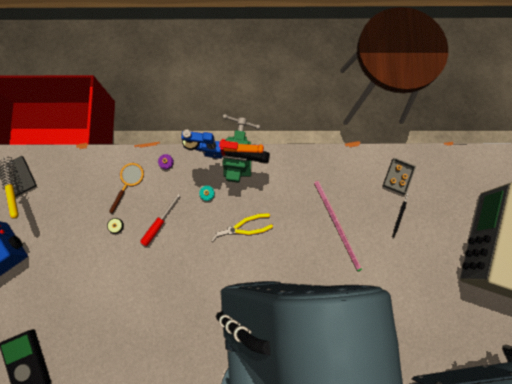

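```bash
ls -la pics
```

```text
total 1648
drwxr-xr-x 2 agent agent   4096 Dec  6 01:54 .
drwxr-xr-x 3 agent agent   4096 Dec  6 01:53 ..
-rw-r--r-- 1 agent agent 248815 Dec  6 01:54 side0.png
-rw-r--r-- 1 agent agent 417700 Dec  6 01:54 side0c.png
-rw-r--r-- 1 agent agent 277814 Dec  6 01:54 top0.png
-rw-r--r-- 1 agent agent 387826 Dec  6 01:54 top0c.png
-rw-r--r-- 1 agent agent 339973 Dec  6 01:54 wrist0.png
```

View pics/side0c.png

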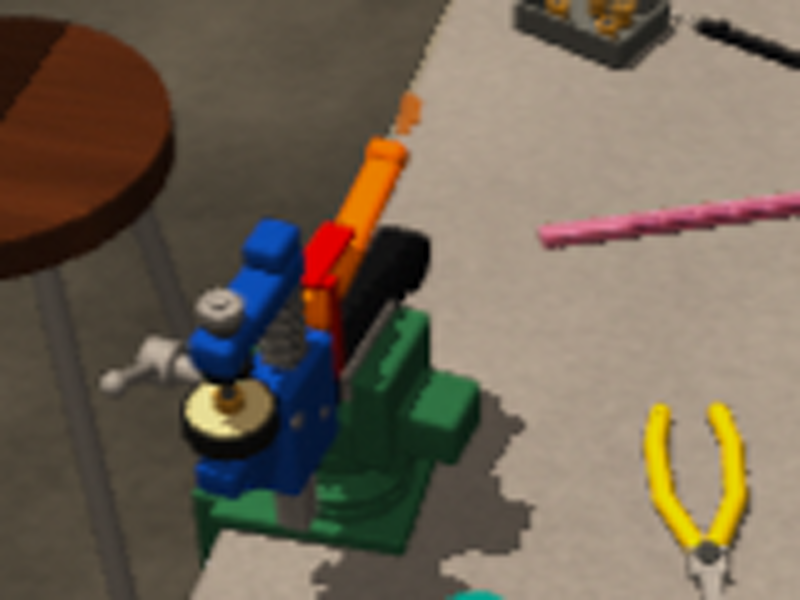

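View pics/top0c.png

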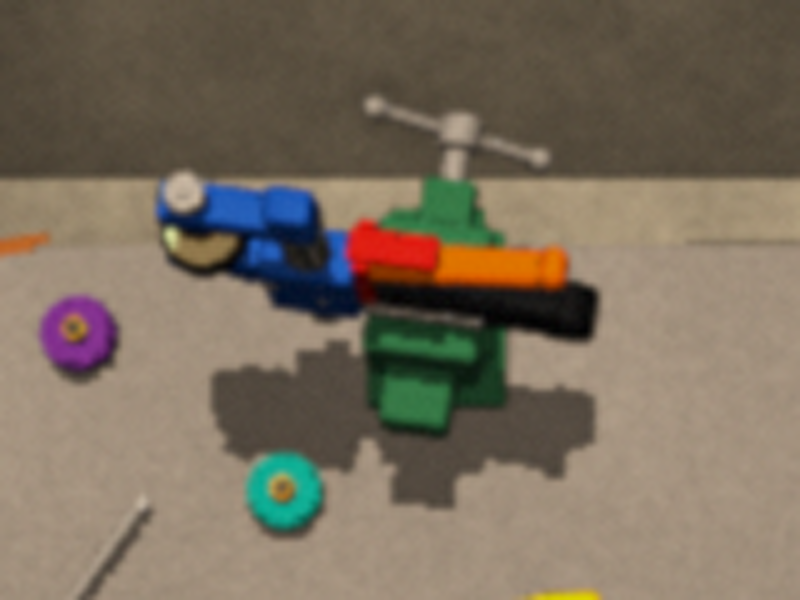

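The side view shows the press at (195,215): red tab (195,200), orange trigger end (208,180), and the wheel with proud brass at (176,231). The top view shows the tab at (229,145), trigger end (261,148) and screw head (187,133). The purple and turquoise wheels lie on the desk and are decoys. Next I fit the vise pose.

```bash
cat > fit.py <<'E'
import numpy as np,cv2
from scipy.optimize import least_squares
K={};
def cam(n,f,cx,cy,r,t): K[n]=(np.array([[f,0,cx],[0,f,cy],[0,0,1]]),np.array(r),np.array(t))
cam("side",430.2795,244.813,191.673,[0.28311831,-2.75965251,1.32559959],[0.50159834,0.19195662,1.11129878])
cam("top",418.806,254.666,190.4125,[2.1175189,-2.12474091,0.19964163],[0.01956886,0.52947676,1.09534304])
def proj(n,p): 
    k,r,t=K[n]; return cv2.projectPoints(np.array(p,float).reshape(-1,1,3),r,t,k,None)[0].reshape(-1,2)
def tri(s,t):
    P=[k@np.c_[cv2.Rodrigues(r)[0],tt] for k,r,tt in (K["side"],K["top"])]
    X=cv2.triangulatePoints(P[0],P[1],np.array(s,float).reshape(2,1),np.array(t,float).reshape(2,1)).ravel();return X[:3]/X[3]
S=lambda x,y:(x/5+130-.4,y/5+150-.4)
T=lambda x,y:(x/5+150-.4,y/5+95-.4)
if __name__=="__main__":
    obs={"tab":(S(329,253),T(394,248)),"knob":(S(388,148),T(553,264)),"screw":(S(220,302),T(184,188)),"headblk":(S(274,238),T(292,206))}
    X={}
    for k,(s,t) in obs.items():
        x=tri(s,t);X[k]=x;print(k,x.round(4),(proj("side",x)-s).round(1),(proj("top",x)-t).round(1))
    d=X["screw"]-X["knob"];print("yaw",np.arctan2(-d[0],d[1]),np.hypot(*d[:2]))
E
python3 fit.py
```

```text
tab [0.6202 0.0822 0.1771] [[-0.7 -0.2]] [[0.  0.8]]
knob [0.6112 0.0035 0.1827] [[-0.3 -0.1]] [[0.  0.3]]
screw [0.6365 0.179  0.2255] [[-0.3 -0.1]] [[0.  0.3]]
headblk [0.6288 0.1281 0.2214] [[-0.3 -0.1]] [[0.  0.3]]
yaw -0.143548776409372 0.17730290960379647
```

move_arm(rows="0 0 0 0 0 -8.2 0; 0 0 0 0 0 -8.2 0; 0 0 0 0 0 -8.2 0; 0 0 0 0 0 -8.2 0; 0 0 0 0 0 -8.2 0; 0 0 0 0 0 -8.2 0; 0 0 0 0 0 -8.2 0; 0 0 0 0 0 -8 0")

```text
time_s: 2.3
eef_pos: [0.1621, -0.5517, 0.3039]
eef_rot: [0.0, 0.998, -0.069, 0.0]
wrist_force: [-0.4, 0.3, -0.9]
opening: 0.002
```

move_arm(rows="2 -3.5 0 0 0 0 0; 2 -3.5 0 0 0 0 0; 2 -3.5 0 0 0 0 0; 2 -3.5 0 0 0 0 0; 2 -3.5 0 0 0 0 0; 2 -3.5 0 0 0 0 0; 2 -3.5 0 0 0 0 0; 2 -3.5 0 0 0 0 0; 2 -3.5 0 0 0 0 0; 2 -3.5 0 0 0 0 0; 2 -3.5 0 0 0 0 0; 2 -3.5 0 0 0 0 0; 2 -3.5 0 0 0 0 0; 2 -3.5 0 0 0 0 0; 2 -3.5 0 0 0 0 0; 2 -3.5 0 0 0 0 0; 2 -3.5 0 0 0 0 0; 2 -3.5 0 0 0 0 0; 0 0 0 0 0 0 0")

```text
time_s: 4.2
eef_pos: [0.6103, 0.0241, 0.3036]
eef_rot: [-0.001, 0.998, -0.07, 0.0]
wrist_force: [-1.0, -0.3, -0.1]
opening: -0.0
```

```bash
cat > snap.py <<'E'
import sys,cv2
from bench import ctrl
tag=sys.argv[1]
B={"side":(130,150,290,270),"top":(150,95,310,215)}
for n in sys.argv[2:]:
    c=ctrl.camera(n);i=c["color"]
    if n=="wrist": print(c["rvec"],c["tvec"],c["fx"],c["cx"],c["cy"])
    else:
        a,b,x,d=B[n];i=cv2.resize(i[b:d,a:x],None,fx=5,fy=5,interpolation=cv2.INTER_CUBIC)
    cv2.imwrite(f"pics/{n}{tag}.png",i)
print(ctrl.get_obs()["wrist_force"])
E
python3 snap.py 1 side top wrist
```

```text
[-2.86962491  0.20153391  0.02886728] [-0.59963354  0.06870112  0.40621909] 272.860840565717 252.22145298301956 193.63534205727254
[ 0.13280345 -0.07638285 -1.03854364]
```

View pics/wrist1.png

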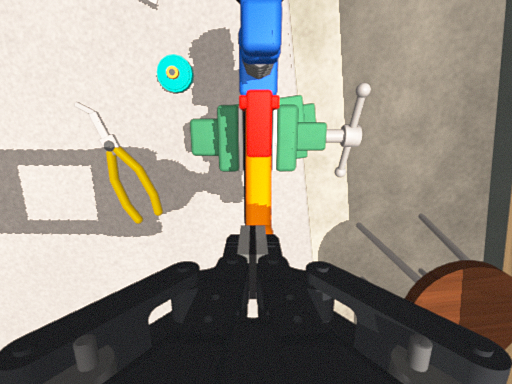

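View pics/side1.png

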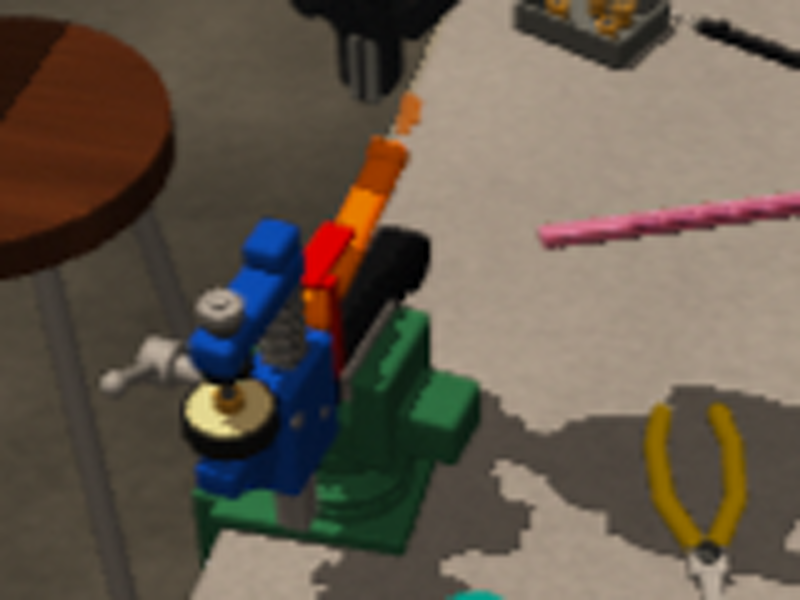

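View pics/top1.png

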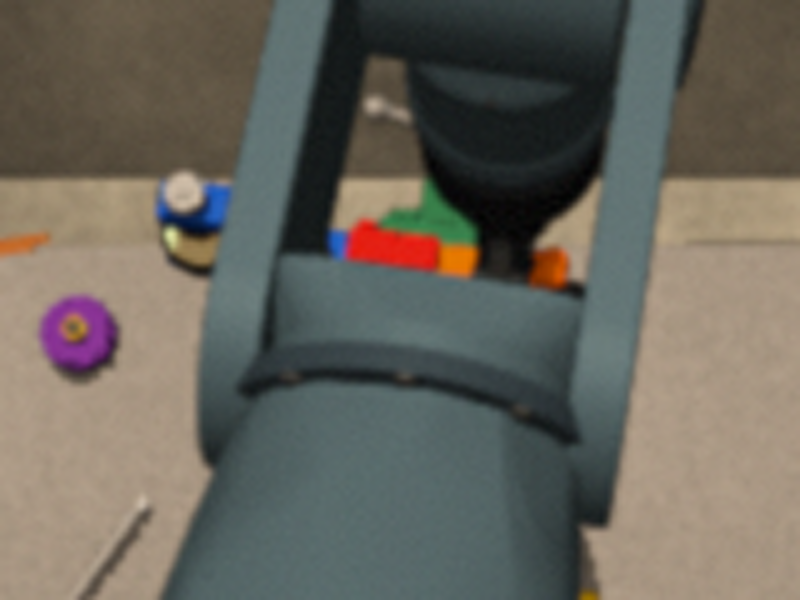

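Run:
```python
import numpy as np,cv2
k=np.array([[272.8608,0,252.22],[0,272.8608,193.635],[0,0,1]])
r=np.array([-2.86962491,0.20153391,0.02886728]);t=np.array([-0.59963354,0.06870112,0.40621909])
def W(p,o=(0.620,0.070),a=-.143):
    p=np.array(p)/1000;c,s=np.cos(a),np.sin(a);return np.array([o[0]+c*p[0]-s*p[1],o[1]+s*p[0]+c*p[1],p[2]])
for p in [(0,27,179),(0,-19,179),(-9,-19,179),(9,-19,179),(0,-43,176),(-10,-43,176),(10,-43,176),(0,-66,183)]:
    print(p,cv2.projectPoints(W(p).reshape(1,1,3),r,t,k,None)[0].ravel().round(1))
# fingertip
print(cv2.projectPoints(np.array([[[.6103,.0241,.2306]]]),r,t,k,None)[0].ravel())
```

```text
(0, 27, 179) [258.6 103.8]
(0, -19, 179) [258.  170.9]
(-9, -19, 179) [245.5 170.9]
(9, -19, 179) [270.5 170.9]
(0, -43, 176) [257.7 201.6]
(-10, -43, 176) [244.4 201.5]
(10, -43, 176) [270.9 201.6]
(0, -66, 183) [257.6 233.5]
[253.95091848 236.04933202]
```

```bash
python3 -c "
import cv2;i=cv2.imread('pics/wrist1.png')[60:280,190:340];cv2.imwrite('pics/w1c.png',cv2.resize(i,None,fx=2.7,fy=2.7,interpolation=2))"
```

```text
(no output)
```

View pics/w1c.png

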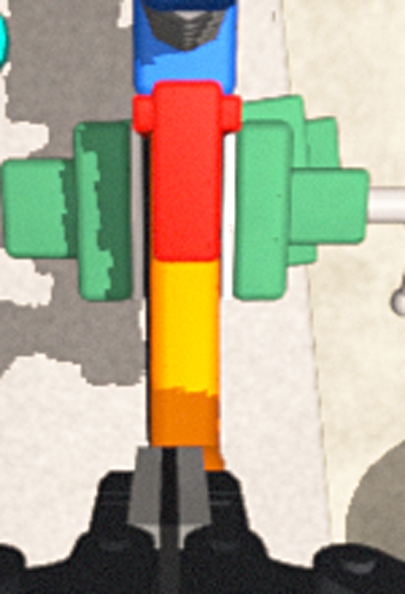

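Run:
```python
import numpy as np,cv2
k=np.array([[272.8608,0,252.22],[0,272.8608,193.635],[0,0,1]])
r=np.array([-2.86962491,0.20153391,0.02886728]);t=np.array([-0.59963354,0.06870112,0.40621909])
from fit import proj
def W(p,o=(0.620,0.070),a=-.143):
    p=np.array(p)/1000;c,s=np.cos(a),np.sin(a);return np.array([o[0]+c*p[0]-s*p[1],o[1]+s*p[0]+c*p[1],p[2]])
R=cv2.Rodrigues(r)[0];print(-R.T@t,R[2])
for p in [(0,31,118),(0,-31,118),(0,27,179),(0,-19,179),(0,50,150),(0,112,221),(0,60,235)]:
    x=W(p);print(p,cv2.projectPoints(x.reshape(1,1,3),r,t,k,None)[0].ravel().round(1),proj("side",x),proj("top",x))
def ray(u,v,z):
    d=R.T@np.array([(u-252.22)/272.86,(v-193.635)/272.86,1]);c=-R.T@t;return c+d*(z-c[2])/d[2]
for u,v,z in [(259.3,90.4,.179),(259.3,157,.179),(228.5,105.2,.118),(228.5,170.4,.118),(287,170.4,.118),(287,105,.118)]: print(ray(u,v,z))
```

```text
[0.61842241 0.08719625 0.37315507] [-0.03800089 -0.25963508 -0.96495884]
(0, 31, 118) [257.2 102.9] [[192.17750929 223.11167537]] [[222.84596819 150.09506399]]
(0, -31, 118) [256.7 171.7] [[202.48223523 207.49038635]] [[246.2662584  153.26454931]]
(0, 27, 179) [258.6 103.8] [[191.40647145 202.99854084]] [[222.55083585 143.34232422]]
(0, -19, 179) [258.  170.9] [[199.42111465 191.54075384]] [[240.9259816 145.8205959]]
(0, 50, 150) [258.  74.] [[187.9902055  218.30785287]] [[214.50782108 145.54139378]]
(0, 112, 221) [ 262.2 -101.5] [[173.47415542 212.05828474]] [[185.95542995 133.32698212]]
(0, 60, 235) [261.9  19.3] [[183.61174112 192.7285446 ]] [[206.81333526 134.34200326]]
[0.62547382 0.10511934 0.179     ]
[0.61954357 0.06099577 0.179     ]
[0.59887766 0.10231669 0.118     ]
[0.58931736 0.04426386 0.118     ]
[0.64417867 0.03652351 0.118     ]
[0.65047901 0.09519131 0.118     ]
```

move_arm(rows="0.2 -0.4 1 0 0 0 0; 0.2 -0.4 1 0 0 0 0; 0 0 1 0 0 0 0; 0 0 1 0 0 0 0; 0 0 0.4 0 0 0 0; 0 0 0 0 0 0 0; 0 0 0 0 0 0 0")

```text
time_s: 5.05
eef_pos: [0.6138, 0.0276, 0.26]
eef_rot: [0.0, 0.997, -0.072, 0.0]
wrist_force: [-0.3, -0.7, 0.6]
opening: -0.001
```

move_arm(rows="0 0.03 0.4 0 0 0 0; 0 0.03 0.3 0 0 0 0; 0 0.05 0.3 0 0 0 0; 0 0.05 0.3 0 0 0 0;0 0 0 0 0 0 0;0 0 0 0 0 0 0")

```text
time_s: 5.65
eef_pos: [0.6135, 0.026, 0.2471]
eef_rot: [0.0, 0.997, -0.072, 0.0]
wrist_force: [-0.8, -0.9, 2.5]
opening: 0.004
```

move_arm(rows="0 -0.2 0.3 0 0 0 0; 0 -0.2 0.3 0 0 0 0; 0 0 0.3 0 0 0 0; 0 0 0.3 0 0 0 0;0 0 0.2 0 0 0 0;0 0 0 0 0 0 0")

```text
time_s: 6.25
eef_pos: [0.6141, 0.0298, 0.2328]
eef_rot: [0.0, 0.997, -0.072, 0.0]
wrist_force: [0.2, -1.8, 4.3]
opening: -0.001
```

move_arm(rows="0 0 0.2 0 0 0 0; 0 0 0.2 0 0 0 0; 0 0 0 0 0 0 0")

```text
time_s: 6.55
eef_pos: [0.6141, 0.0299, 0.2287]
eef_rot: [0.0, 0.997, -0.072, 0.0]
wrist_force: [-0.0, -2.2, 4.1]
opening: 0.002
```

```bash
python3 snap.py 2 side
```

```text
[ 0.32812726 -3.52845321  4.64005824]
```

View pics/side2.png

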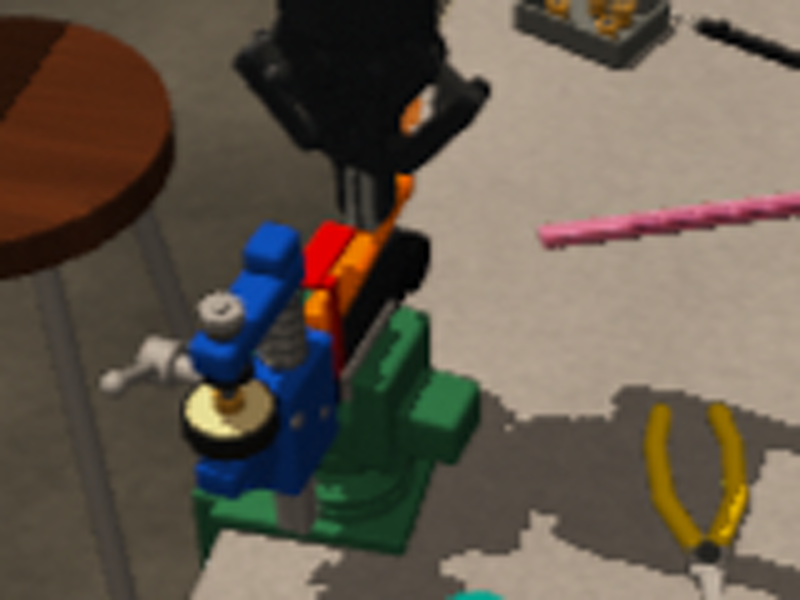

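move_arm(rows="0 0.04 0.2 0 0 0 0; 0 0.04 0.2 0 0 0 0; 0 0.04 0.2 0 0 0 0; 0 0 0 0 0 0 0")

```text
time_s: 7.0
eef_pos: [0.6139, 0.0289, 0.2227]
eef_rot: [-0.0, 0.997, -0.072, 0.0]
wrist_force: [0.4, -2.4, 4.1]
opening: -0.002
```

move_arm(rows="0 0.04 0.2 0 0 0 0; 0 0.04 0.2 0 0 0 0; 0 0 0 0 0 0 0")

```text
time_s: 7.3
eef_pos: [0.6138, 0.0283, 0.2186]
eef_rot: [-0.0, 0.997, -0.072, 0.0]
wrist_force: [1.0, -1.0, 5.0]
opening: 0.004
```

move_arm(rows="0 0.04 0.2 0 0 0 0; 0 0.04 0.2 0 0 0 0; 0 0 0 0 0 0 0")

```text
time_s: 7.6
eef_pos: [0.6136, 0.0277, 0.2145]
eef_rot: [-0.0, 0.997, -0.072, -0.0]
wrist_force: [2.6, 2.0, 4.2]
opening: -0.001
```

move_arm(rows="0 0.02 0.15 0 0 0 0; 0 0.02 0.1 0 0 0 0; 0 0 0 0 0 0 0")

```text
time_s: 7.9
eef_pos: [0.6133, 0.0271, 0.2121]
eef_rot: [-0.0, 0.997, -0.072, -0.0]
wrist_force: [2.0, 2.2, 4.3]
opening: -0.002
```

move_arm(rows="0 0.02 0.1 0 0 0 0; 0 0.02 0.1 0 0 0 0; 0 0 0 0 0 0 0")

```text
time_s: 8.2
eef_pos: [0.6133, 0.0267, 0.2102]
eef_rot: [-0.0, 0.997, -0.072, -0.0]
wrist_force: [0.8, 2.5, 4.3]
opening: 0.002
```

```bash
python3 snap.py 3 side
```

```text
[0.86126034 2.47507974 3.84325833]
```

View pics/side3.png

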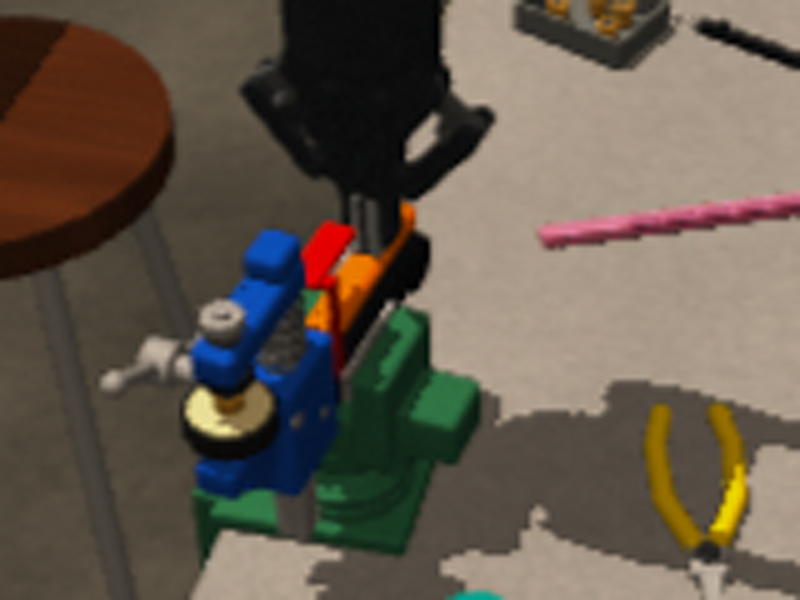

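move_arm(rows="0 0 0.1 0 0 0 0; 0 0 0.1 0 0 0 0; 0 0 0 0 0 0 0")

```text
time_s: 8.55
eef_pos: [0.6134, 0.0266, 0.2097]
eef_rot: [0.0, 0.997, -0.072, -0.0]
wrist_force: [-3.7, 3.8, 12.4]
opening: -0.003
```

move_arm(rows="0 0 0.1 0 0 0 0; 0 0 0.1 0 0 0 0; 0 0 0 0 0 0 0")

```text
time_s: 8.85
eef_pos: [0.6135, 0.0266, 0.2093]
eef_rot: [0.0, 0.997, -0.072, 0.0]
wrist_force: [-8.6, 3.4, 21.4]
opening: -0.001
```

move_arm(rows="0 0 -0.6 0 0 0 0; 0 -0.1 -1 0 0 0 0; 0 -0.1 -1 0 0 0 0; 0 -0.1 -1.2 0 0 0 0; 0 -0.05 -1.2 0 0 0 0; 0 0 0 0 0 0 0; 0 0 0 0 0 0 0")

```text
time_s: 9.55
eef_pos: [0.6139, 0.0297, 0.2564]
eef_rot: [0.0, 0.997, -0.072, 0.0]
wrist_force: [-0.1, 0.2, 0.7]
opening: -0.001
```

```bash
python3 snap.py 4 side
```

```text
[-0.81122286  0.76393605  0.19026685]
```

View pics/side4.png

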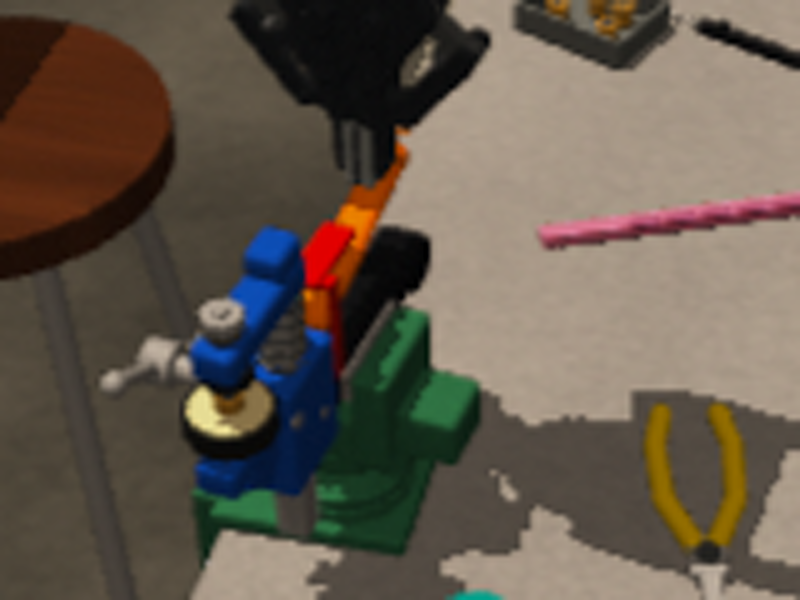

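move_arm(rows="0 0 0.4 0 0 0 0; 0 0 0.4 0 0 0 0; 0 0 0.4 0 0 0 0; 0 0 0.4 0 0 0 0; 0 0 0.4 0 0 0 0; 0 0.03 0.4 0 0 0 0; 0 0.03 0.3 0 0 0 0; 0 0.03 0.3 0 0 0 0; 0 0.03 0.3 0 0 0 0; 0 0.03 0.3 0 0 0 0; 0 0.03 0.2 0 0 0 0; 0 0 0 0 0 0 0")

```text
time_s: 10.8
eef_pos: [0.6139, 0.0281, 0.2182]
eef_rot: [-0.0, 0.997, -0.072, 0.0]
wrist_force: [0.9, -2.6, 4.2]
opening: -0.001
```

move_arm(rows="0 0.03 0.3 0 0 0 0; 0 0.03 0.2 0 0 0 0; 0 0.03 0.1 0 0 0 0; 0 0 0 0 0 0 0")

```text
time_s: 11.2
eef_pos: [0.6138, 0.0275, 0.2124]
eef_rot: [-0.0, 0.997, -0.072, 0.0]
wrist_force: [1.5, -1.8, 3.8]
opening: 0.0
```

move_arm(rows="0 0.03 0.2 0 0 0 0; 0 0 0.1 0 0 0 0; 0 0 0 0 0 0 0")

```text
time_s: 11.5
eef_pos: [0.6138, 0.0274, 0.21]
eef_rot: [-0.0, 0.997, -0.072, 0.0]
wrist_force: [0.4, -1.0, 7.7]
opening: 0.0
```

move_arm(rows="0 0 0.1 0 0 0 0; 0 0 0.1 0 0 0 0; 0 0 0 0 0 0 0")

```text
time_s: 11.8
eef_pos: [0.6139, 0.0273, 0.2096]
eef_rot: [-0.0, 0.997, -0.072, 0.001]
wrist_force: [-4.1, -0.4, 15.9]
opening: -0.0
```

move_arm(rows="0 0 -0.6 0 0 0 0; 0 -0.1 -1 0 0 0 0; 0 -0.1 -1 0 0 0 0; 0 -0.1 -1.2 0 0 0 0; 0 -0.03 -1 0 0 0 0; 0 0 0 0 0 0 0; 0 0 0 0 0 0 0")

```text
time_s: 12.5
eef_pos: [0.6138, 0.0301, 0.2552]
eef_rot: [0.0, 0.997, -0.072, -0.0]
wrist_force: [0.2, -0.7, 0.1]
opening: -0.003
```

```bash
python3 snap.py 5 side
```

```text
[-1.08372534  0.07642644 -0.00420482]
```

View pics/side5.png

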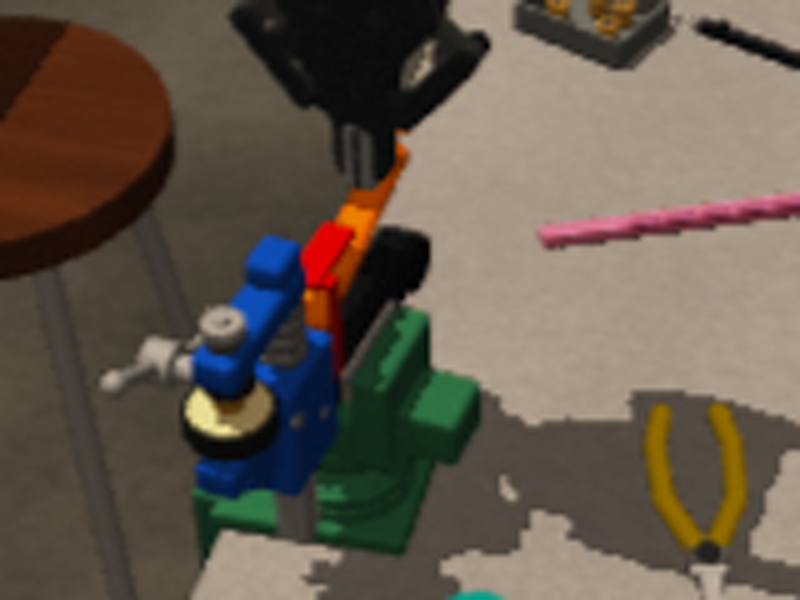

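move_arm(rows="0 0 0.4 0 0 0 0; 0 0 0.4 0 0 0 0; 0 0 0.4 0 0 0 0; 0 0 0.4 0 0 0 0; 0 0 0.4 0 0 0 0; 0 0.03 0.4 0 0 0 0; 0 0.03 0.3 0 0 0 0; 0 0.03 0.3 0 0 0 0; 0 0 0 0 0 0 0")

```text
time_s: 13.45
eef_pos: [0.614, 0.0291, 0.2252]
eef_rot: [0.0, 0.997, -0.072, 0.0]
wrist_force: [-0.6, -3.0, 4.8]
opening: 0.003
```

move_arm(rows="0 0.03 0.3 0 0 0 0; 0 0.03 0.3 0 0 0 0; 0 0.03 0.1 0 0 0 0; 0 0 0 0 0 0 0")

```text
time_s: 13.85
eef_pos: [0.614, 0.0284, 0.2185]
eef_rot: [0.0, 0.997, -0.072, 0.0]
wrist_force: [1.1, -2.8, 4.8]
opening: -0.004
```

move_arm(rows="0 0.03 0.3 0 0 0 0; 0 0.03 0.2 0 0 0 0; 0 0 0 0 0 0 0")

```text
time_s: 14.15
eef_pos: [0.6138, 0.0279, 0.2133]
eef_rot: [-0.0, 0.997, -0.072, 0.0]
wrist_force: [1.7, -2.3, 3.6]
opening: 0.001
```

move_arm(rows="0 0.03 0.2 0 0 0 0; 0 0 0.1 0 0 0 0; 0 0 0 0 0 0 0")

```text
time_s: 14.45
eef_pos: [0.6139, 0.0277, 0.2108]
eef_rot: [-0.0, 0.997, -0.072, 0.0]
wrist_force: [0.4, -2.0, 6.1]
opening: 0.0
```

move_arm(rows="0 0 0.1 0 0 0 0; 0 0 0.15 0 0 0 0; 0 0 0 0 0 0 0")

```text
time_s: 14.75
eef_pos: [0.614, 0.0277, 0.2099]
eef_rot: [0.0, 0.997, -0.072, 0.001]
wrist_force: [-3.1, -1.2, 15.3]
opening: 0.003
```

move_arm(rows="0 0 -0.6 0 0 0 0; 0 -0.1 -1 0 0 0 0; 0 -0.1 -1 0 0 0 0; 0 -0.1 -1.2 0 0 0 0; 0 -0.03 -1 0 0 0 0; 0 0 0 0 0 0 0; 0 0 0 0 0 0 0")

```text
time_s: 15.45
eef_pos: [0.6139, 0.0307, 0.2557]
eef_rot: [0.0, 0.997, -0.072, -0.0]
wrist_force: [-0.5, 0.5, -0.6]
opening: -0.004
```

```bash
python3 snap.py 6 side
```

```text
[-0.53490808 -0.44486638  0.13328605]
```

View pics/side6.png

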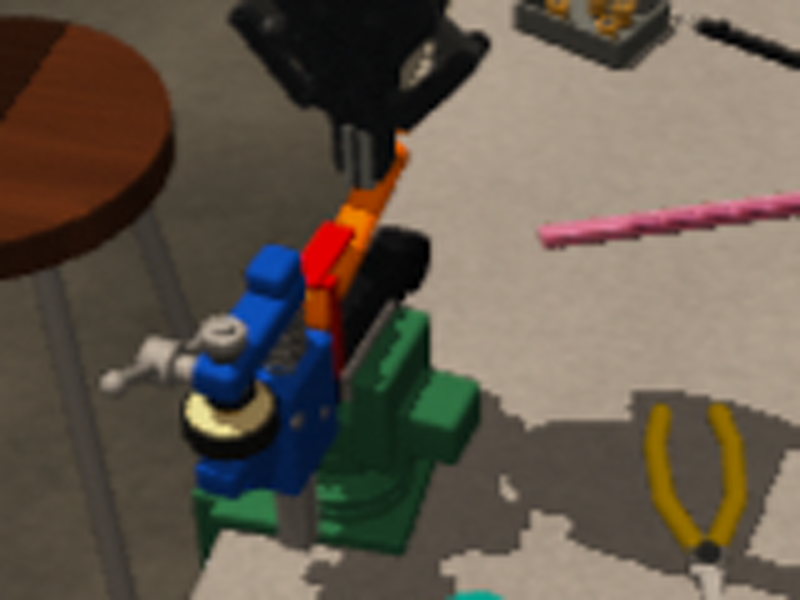

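move_arm(rows="0 0 0.4 0 0 0 0; 0 0 0.4 0 0 0 0; 0 0 0.4 0 0 0 0; 0 0 0.4 0 0 0 0; 0 0 0.4 0 0 0 0; 0 0.03 0.4 0 0 0 0; 0 0.03 0.3 0 0 0 0; 0 0.03 0.3 0 0 0 0; 0 0 0 0 0 0 0")

```text
time_s: 16.4
eef_pos: [0.6142, 0.0289, 0.2265]
eef_rot: [0.001, 0.997, -0.072, 0.0]
wrist_force: [-2.8, -4.1, 7.8]
opening: 0.001
```

move_arm(rows="0 0.03 0.3 0 0 0 0; 0 0.03 0.3 0 0 0 0; 0 0 0 0 0 0 0")

```text
time_s: 16.7
eef_pos: [0.6142, 0.0283, 0.2206]
eef_rot: [0.001, 0.997, -0.072, 0.001]
wrist_force: [-2.0, -5.3, 8.0]
opening: 0.001
```

move_arm(rows="0 0.03 0.2 0 0 0 0; 0 0.03 0.2 0 0 0 0; 0 0 0 0 0 0 0")

```text
time_s: 17.0
eef_pos: [0.6141, 0.0278, 0.2167]
eef_rot: [0.001, 0.997, -0.072, 0.001]
wrist_force: [-3.7, -4.5, 8.1]
opening: -0.001
```

move_arm(rows="0 0.03 0.2 0 0 0 0; 0 0.03 0.1 0 0 0 0; 0 0 0 0 0 0 0")

```text
time_s: 17.3
eef_pos: [0.614, 0.0275, 0.2137]
eef_rot: [0.001, 0.997, -0.072, 0.001]
wrist_force: [-2.4, -2.3, 9.3]
opening: -0.002
```

move_arm(rows="0 0.03 0.15 0 0 0 0; 0 0.03 0.1 0 0 0 0; 0 0 0 0 0 0 0")

```text
time_s: 17.6
eef_pos: [0.614, 0.0273, 0.2112]
eef_rot: [0.0, 0.997, -0.072, 0.001]
wrist_force: [-2.3, -1.7, 7.7]
opening: -0.002
```

move_arm(rows="0 0 0.1 0 0 0 0; 0 0 0 0 0 0 0")

```text
time_s: 17.8
eef_pos: [0.614, 0.0272, 0.2103]
eef_rot: [0.0, 0.997, -0.072, 0.001]
wrist_force: [-2.1, -3.3, 8.5]
opening: -0.002
```

move_arm(rows="0 0 0.1 0 0 0 0; 0 0 0 0 0 0 0")

```text
time_s: 18.0
eef_pos: [0.614, 0.0272, 0.21]
eef_rot: [0.0, 0.997, -0.072, 0.001]
wrist_force: [-4.8, -1.6, 12.1]
opening: -0.003
```

move_arm(rows="0 0 0.06 0 0 0 0; 0 0 0 0 0 0 0")

```text
time_s: 18.2
eef_pos: [0.614, 0.0272, 0.2099]
eef_rot: [0.0, 0.997, -0.072, 0.001]
wrist_force: [-6.0, -2.3, 14.1]
opening: 0.0
```

move_arm(rows="0 0 -0.6 0 0 0 0; 0 -0.1 -1 0 0 0 0; 0 -0.1 -1 0 0 0 0; 0 -0.1 -1.2 0 0 0 0; 0 -0.03 -1 0 0 0 0; 0 0 0 0 0 0 0; 0 0 0 0 0 0 0")

```text
time_s: 18.9
eef_pos: [0.6139, 0.0308, 0.2556]
eef_rot: [0.0, 0.997, -0.072, -0.0]
wrist_force: [0.5, -0.5, -0.5]
opening: 0.005
```

```bash
python3 snap.py 7 side
```

```text
[ 0.45457971  0.31153524 -0.47788741]
```

View pics/side7.png

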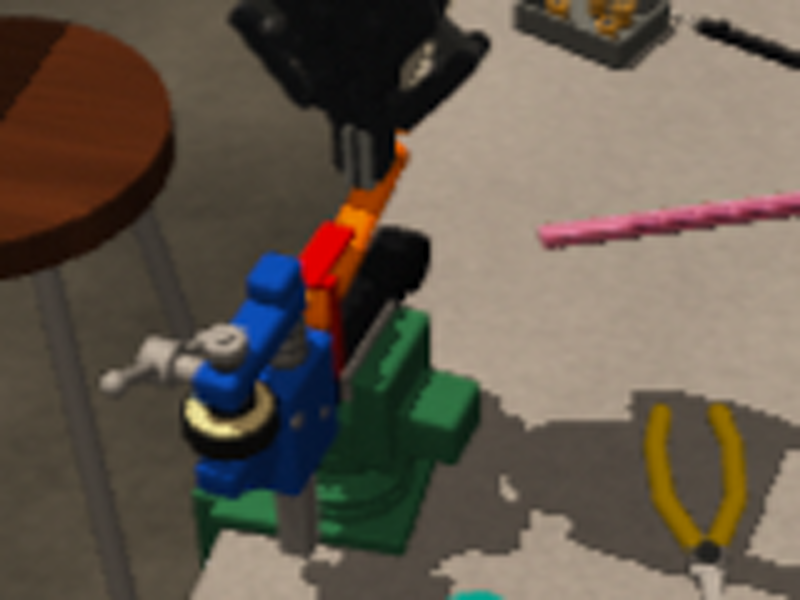

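move_arm(rows="0 0 0.4 0 0 0 0; 0 0 0.4 0 0 0 0; 0 0 0.4 0 0 0 0; 0 0 0.3 0 0 0 0; 0 0 0.2 0 0 0 0; 0 0 0.1 0 0 0 0; 0 0 0 0 0 0 0")

```text
time_s: 19.65
eef_pos: [0.6142, 0.0307, 0.238]
eef_rot: [0.0, 0.997, -0.072, 0.0]
wrist_force: [-1.4, -1.7, 4.4]
opening: -0.0
```

move_arm(rows="0 0.03 0.2 0 0 0 0; 0 0 0 0 0 0 0")

```text
time_s: 19.85
eef_pos: [0.6142, 0.0304, 0.2359]
eef_rot: [0.0, 0.997, -0.072, 0.0]
wrist_force: [-0.4, -2.0, 4.9]
opening: -0.004
```

move_arm(rows="0 0.03 0.1 0 0 0 0; 0 0 0 0 0 0 0")

```text
time_s: 20.05
eef_pos: [0.6142, 0.0302, 0.235]
eef_rot: [0.0, 0.997, -0.072, 0.0]
wrist_force: [-0.4, -2.3, 5.8]
opening: 0.002
```

move_arm(rows="0 0.02 0.1 0 0 0 0; 0 0 0.1 0 0 0 0; 0 0 0 0 0 0 0")

```text
time_s: 20.35
eef_pos: [0.6142, 0.0298, 0.2335]
eef_rot: [0.0, 0.997, -0.072, 0.0]
wrist_force: [-2.2, -2.3, 6.8]
opening: 0.006
```

move_arm(rows="0 0.02 0.1 0 0 0 0; 0 0 0.05 0 0 0 0; 0 0 0 0 0 0 0")

```text
time_s: 20.65
eef_pos: [0.6142, 0.0295, 0.2321]
eef_rot: [0.0, 0.997, -0.072, 0.0]
wrist_force: [-2.3, -2.8, 7.8]
opening: -0.003
```

move_arm(rows="0 0.02 0.1 0 0 0 0; 0 0 0.1 0 0 0 0; 0 0 0 0 0 0 0")

```text
time_s: 20.95
eef_pos: [0.6142, 0.0292, 0.2301]
eef_rot: [0.0, 0.997, -0.072, 0.0]
wrist_force: [-3.0, -3.2, 8.6]
opening: 0.003
```

move_arm(rows="0 0.02 0.1 0 0 0 0; 0 0 0.05 0 0 0 0; 0 0 0 0 0 0 0")

```text
time_s: 21.25
eef_pos: [0.6141, 0.0289, 0.2287]
eef_rot: [0.001, 0.997, -0.072, 0.0]
wrist_force: [-2.5, -3.9, 9.0]
opening: -0.003
```

move_arm(rows="0 0.02 0.1 0 0 0 0; 0 0 0.1 0 0 0 0; 0 0 0 0 0 0 0")

```text
time_s: 21.55
eef_pos: [0.6141, 0.0286, 0.2267]
eef_rot: [0.001, 0.997, -0.072, 0.0]
wrist_force: [-3.4, -4.4, 9.0]
opening: 0.001
```

move_arm(rows="0 0.02 0.1 0 0 0 0; 0 0 0 0 0 0 0")

```text
time_s: 21.75
eef_pos: [0.6141, 0.0284, 0.226]
eef_rot: [0.001, 0.997, -0.072, 0.0]
wrist_force: [-4.3, -3.6, 10.9]
opening: -0.002
```

move_arm(rows="0 0 0.08 0 0 0 0; 0 0 0 0 0 0 0")

```text
time_s: 21.95
eef_pos: [0.6141, 0.0284, 0.2255]
eef_rot: [0.001, 0.997, -0.072, 0.0]
wrist_force: [-4.2, -4.2, 11.8]
opening: -0.002
```

move_arm(rows="0 0 0.08 0 0 0 0; 0 0 0 0 0 0 0")

```text
time_s: 22.15
eef_pos: [0.6141, 0.0283, 0.2249]
eef_rot: [0.001, 0.997, -0.072, 0.001]
wrist_force: [-5.6, -4.6, 13.9]
opening: 0.002
```

move_arm(rows="0 0 0 0 0 0 0; 0 0 0 0 0 0 0; 0 0 0 0 0 0 0; 0 0 0 0 0 0 0; 0 0 0 0 0 0 0")

```text
time_s: 22.65
eef_pos: [0.6141, 0.0283, 0.225]
eef_rot: [0.001, 0.997, -0.072, 0.001]
wrist_force: [-5.2, -4.8, 13.4]
opening: 0.001
```

move_arm(rows="0 0 0 0 0 0 0; 0 0 0 0 0 0 0; 0 0 0 0 0 0 0; 0 0 0 0 0 0 0; 0 0 0 0 0 0 0")

```text
time_s: 23.15
eef_pos: [0.6141, 0.0283, 0.2249]
eef_rot: [0.001, 0.997, -0.072, 0.001]
wrist_force: [-4.6, -4.3, 13.9]
opening: -0.001
```

```bash
python3 snap.py 8 side
```

```text
[-5.54664015 -4.22113962 13.97801316]
```

View pics/side8.png

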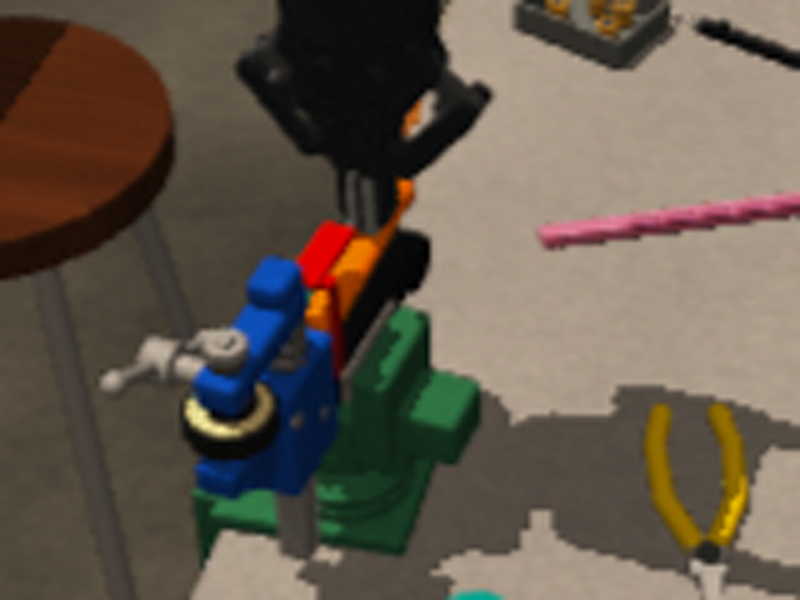

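move_arm(rows="0 0 -0.6 0 0 0 0; 0 0 -1 0 0 0 0; 0 0 -1.2 0 0 0 0; 0 0 -1.2 0 0 0 0; 0 0 -1.2 0 0 0 0; 0 -1 0 0 0 0 0; 0 -1.2 0 0 0 0 0; 0 -1.2 0 0 0 0 0; 0 -0.8 0 0 0 0 0; 0 0 0 0 0 0 0; 0 0 0 0 0 0 0")

```text
time_s: 24.3
eef_pos: [0.6197, 0.0711, 0.2747]
eef_rot: [0.0, 0.997, -0.071, -0.0]
wrist_force: [-1.3, -0.3, -0.2]
opening: 0.006
```

```bash
python3 snap.py 9 side wrist
```

```text
[-2.86946021  0.20394359  0.02878561] [-0.60356419  0.12600545  0.39201606] 272.860840565717 252.22145298301956 193.63534205727254
[-0.10582744  0.23372835 -0.18385032]
```

View pics/side9.png

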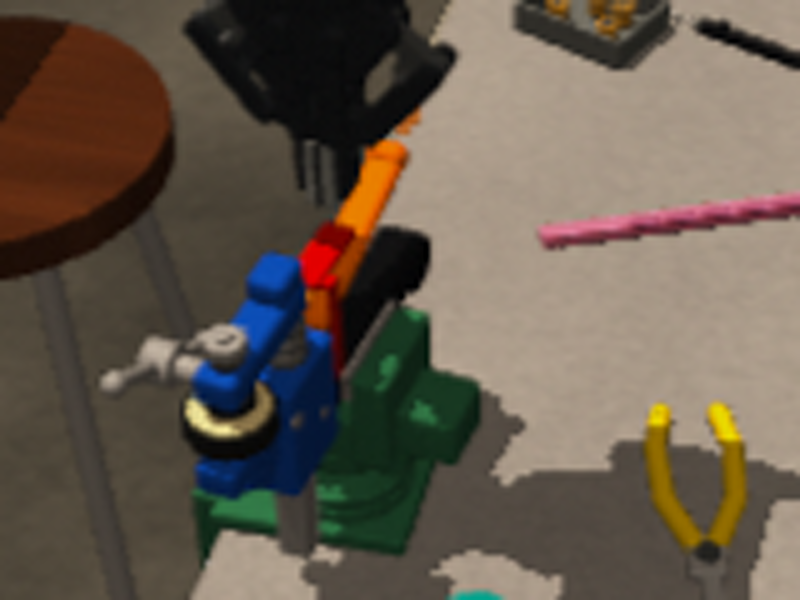

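View pics/wrist9.png

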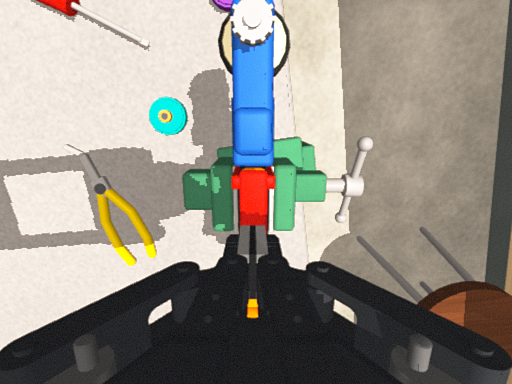

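move_arm(rows="0 -0.3 0.5 0 0 0 0; 0 0 0.5 0 0 0 0; 0 0 0.5 0 0 0 0; 0 0 0.4 0 0 0 0; 0 0 0 0 0 0 0; 0 0 0 0 0 0 0")

```text
time_s: 25.0
eef_pos: [0.6203, 0.0735, 0.256]
eef_rot: [0.0, 0.997, -0.072, -0.0]
wrist_force: [0.5, 0.0, 0.3]
opening: 0.001
```

move_arm(rows="0 0 0.2 0 0 0 0; 0 0 0.2 0 0 0 0; 0 0 0 0 0 0 0")

```text
time_s: 25.3
eef_pos: [0.6202, 0.0736, 0.2519]
eef_rot: [0.0, 0.997, -0.072, -0.0]
wrist_force: [-0.7, -0.4, 0.2]
opening: 0.0
```

move_arm(rows="0 0 0.2 0 0 0 0; 0 0 0.2 0 0 0 0; 0 0 0 0 0 0 0")

```text
time_s: 25.6
eef_pos: [0.6205, 0.0735, 0.2487]
eef_rot: [0.0, 0.997, -0.072, 0.0]
wrist_force: [-0.8, -0.5, 3.8]
opening: 0.001
```

move_arm(rows="0 0 0.2 0 0 0 0; 0 0 0.2 0 0 0 0; 0 0 0 0 0 0 0")

```text
time_s: 25.9
eef_pos: [0.6205, 0.0735, 0.2448]
eef_rot: [0.0, 0.997, -0.072, 0.0]
wrist_force: [-2.7, 0.5, 6.8]
opening: 0.001
```

move_arm(rows="0 0 0.15 0 0 0 0; 0 0 0.1 0 0 0 0; 0 0 0 0 0 0 0")

```text
time_s: 26.2
eef_pos: [0.6207, 0.0734, 0.2442]
eef_rot: [0.0, 0.997, -0.072, 0.001]
wrist_force: [-6.5, -0.7, 14.7]
opening: -0.003
```

At the release's stop; hold there.

move_arm(rows="0 0 0 0 0 0 0; 0 0 0 0 0 0 0; 0 0 0 0 0 0 0; 0 0 0 0 0 0 0; 0 0 0 0 0 0 0; 0 0 0 0 0 0 0; 0 0 0 0 0 0 0; 0 0 0 0 0 0 0; 0 0 0 0 0 0 0; 0 0 0 0 0 0 0")

```text
time_s: 27.2
eef_pos: [0.6206, 0.0734, 0.2442]
eef_rot: [0.0, 0.997, -0.072, 0.001]
wrist_force: [-5.8, -0.6, 15.3]
opening: 0.001
```

```bash
python3 snap.py 10 side
```

```text
[-5.56422573 -0.722119   14.25248864]
```

View pics/side10.png

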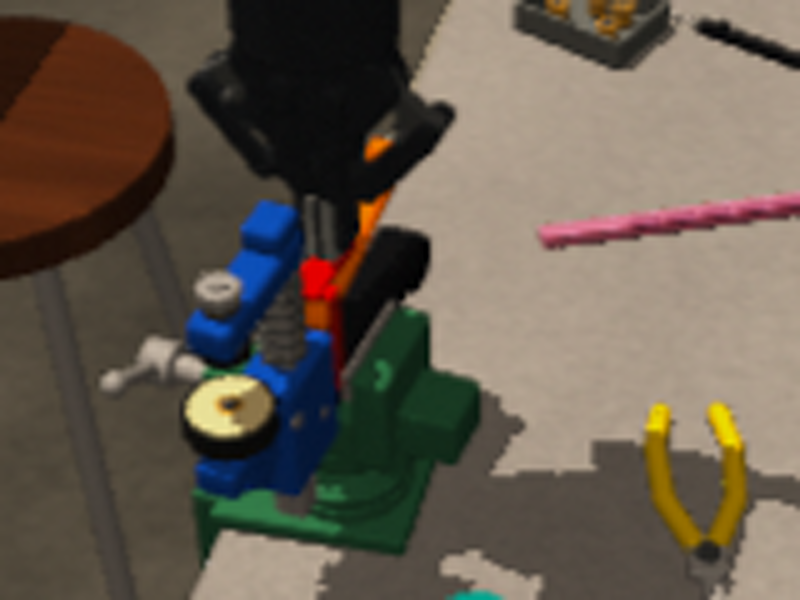

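move_arm(rows="0 0 0 0 0 0 0; 0 0 0 0 0 0 0; 0 0 0 0 0 0 0; 0 0 0 0 0 0 0; 0 0 0 0 0 0 0; 0 0 0 0 0 0 0; 0 0 0 0 0 0 0; 0 0 0 0 0 0 0; 0 0 0 0 0 0 0; 0 0 0 0 0 0 0")

```text
time_s: 28.25
eef_pos: [0.6206, 0.0734, 0.2442]
eef_rot: [0.0, 0.997, -0.072, 0.001]
wrist_force: [-6.7, 0.2, 14.3]
opening: 0.001
```

```bash
python3 snap.py 11 side
python3 - <<'E'
import cv2
i=cv2.imread('pics/side11.png')[180:500,150:400];cv2.imwrite('pics/s11c.png',cv2.resize(i,None,fx=1.8,fy=1.8))
from fit import proj
import numpy as np
a=-.143;y=.112
for z in (.225,.2305,.235,.240):
    print(z,(proj("side",[.6207+.1425*y,.0696+.99*y,z])-[129.6,149.6])*5)
E
```

```text
[-5.91745697 -1.14965437 15.15980561]
0.225 [[217.29920374 304.48142367]]
0.2305 [[216.19953441 294.78231432]]
0.235 [[215.29364177 286.79231991]]
0.24 [[214.28052173 277.85657729]]
```

View pics/s11c.png

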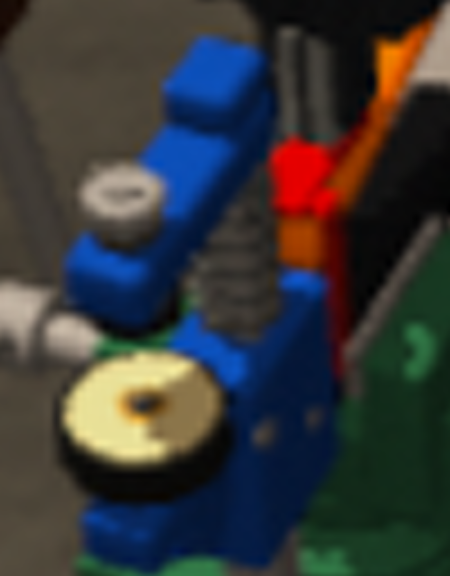

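move_arm(rows="0 0 -0.5 0 0 0 0; 0 0 -1 0 0 0 0; 0 0 -2 0 0 0 0; 0 0 -3 0 0 0 0; -1 1 -3 0 0 0 0; -3 2 0 0 0 0 0; -3 2 0 0 0 0 0; -3 2 0 0 0 0 0; 0 0 0 0 0 0 0; 0 0 0 0 0 0 0; 0 0 0 0 0 0 0")

```text
time_s: 29.4
eef_pos: [0.512, 0.0187, 0.337]
eef_rot: [-0.0, 0.997, -0.072, 0.001]
wrist_force: [-0.4, 0.3, 0.8]
opening: -0.0
```

```bash
python3 snap.py 12 side
```

```text
[-0.41854317  0.28126176 -0.49449914]
```

View pics/side12.png

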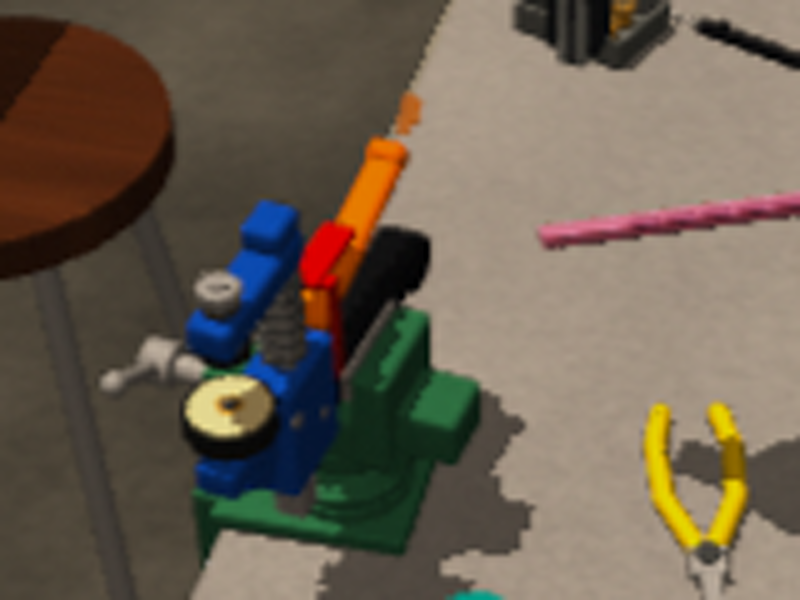

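The jaw is fully up (screw head at crop (218,288)), the wheel stands on the lower pad with the bush flush (crop (230,404)), the trigger and tab are up, and the robot is clear.

```bash
python3 -c "
from bench import ctrl
print(ctrl.hand_in())"
```

```text
the job is handed in; nothing more can be done
None
```

The bush is pressed home and the finished wheel is standing on the lower pad with the upper jaw sprung all the way up. I handed the job in at about 29 s of the 67 s allowed.

- **Pressing:** I made four full trigger strokes: three with the jaw free at about 4 N, and a fourth pressing the bush at 8 to 9 N. I let the trigger all the way up after each. On the fifth stroke the trigger turned firm, and I held it at about 13.4 to 14 N vertical for just over 1 s.
- **Release:** I pressed the red release to its stop for about 2 s with the trigger up, then moved the arm clear.
- **Last checks:** In the side picture the bush looks flush and the wheel shows no visible crack. The jaw is about 10 mm above where it started, and the trigger and tab are back up. Nothing else in that crop has moved; I did not look at the rest of the desk again.
- **What disagreed:**
  - The tab's centre measured about 9 mm nearer the head than the tab point given. I pressed at about that given point, and it worked.
  - The wrist sensor also showed 4 to 6 N sideways while pressing, so the total contact force was a little above the vertical figure.
  - At the stroke ends the trigger briefly saw up to 21 N against its hard stop. That peak came on the first stroke, before the jaw had reached the bush.

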